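# Put the bead jar in its rest and stopper it

### The job

Slide the open jar along the bench, without lifting it or tipping it over, fully home into the empty wooden rest so that it stands against the rest's back. Then take the stopper that fits its neck and set it gently in, without forcing, until its collar sits flat on the rim. Leave the bigger stopper, the closed jar, the bead dish and the brush pot where they stand.

Things in the scene. Friction and masses are not known exactly. Their poses are not given: they have to be found in the camera images.
- jar: Open white ceramic jar, loose, 0.45 kg, round and symmetric, 95 mm tall: body 90 mm in diameter up to 60 mm high, a sloping shoulder to 75 mm, then a neck 65 mm outside, 55 mm inside diameter up to the open rim at 95 mm. Origin: centre of its underside; z up the axis.
- stopper: The stopper that fits, standing on its narrow end, 70 mm tall, 0.07 kg: cork cone 38 mm in diameter at the foot, 51 mm at 28 mm height; wooden collar 65 mm in diameter from 28 to 38 mm; wooden knob 26 mm in diameter from 38 to 70 mm. Origin: centre of the narrow foot; z up the axis. Fully set, its foot is 67 mm above the jar's underside.
- big_stopper: A similar stopper, too big for this jar, standing upright: cone 52 to 67 mm, collar 86 mm in diameter, same heights and knob. Not to be moved. Origin: centre of its foot.
- rest: The empty wooden rest: U-shaped fence 35 mm high fixed to the bench, no floor. Pocket 98 mm wide (y), closed at the back (+x), open to its own -x. Origin: on the bench at the jar's centre when the jar touches the back, mid-width; inner back face at x = +45 mm. Straight sides (14 mm thick) run from x = +47 to -39 mm, then flare out to x = -68 mm (mouth about 130 mm).
- full_rest: A second, identical rest fixed to the bench, which holds the closed jar. Same origin and axes.
- other_jar: Closed white ceramic jar of the same body, 95 mm tall, with a flat steel lid 72 mm in diameter, standing loose in the second rest. Not to be moved. Origin: centre of its underside.
- dish: White bead dish, 96 mm in diameter, 32 mm high, heaped to about 45 mm, loose on the bench. Not to be moved. Origin: centre of its underside.
- brush_pot: White pot 76 mm in diameter, 100 mm tall, with brushes up to 165 mm, loose on the bench. Not to be moved. Origin: centre of its underside.

How it is judged:
By the outcome, as a careful person would: the job done as asked, in the order asked, and still so for the second after the job is handed in, with the robot touching nothing.
It also fails if it takes over 69 s, if anything falls off the work surface, if the arm or the gripper's body presses on something with over 40 N, if the wrist force passes 120 N, or if a joint passes its speed limit or range.

### The arm

A 7-joint arm with a two-finger parallel gripper is mounted at the origin on the work surface. World frame = base frame: x ahead of the robot, y to its left, z up, the work surface at z = 0. Lengths are in m, angles in rad, forces in N, time in s.
With the tool pointing down it reaches from about 0.425 to 0.925 m from the base axis. Payload 6.8 kg.
Tool frame: the origin (TCP) lies on the centre line of the jaws, within the pads' length; the fingertips stand 19 mm ahead of it and the grasp point (between the pads) is the TCP; z points along the fingers, y is the line along which they close (so a half turn about z gives the same grasp; the last joint's range is limited). The gripper opens to 88 mm and grips with 3 to 60 N. Pads are 20 mm wide; open, the fingers measure 115 mm over their backs; the gripper's body (75 mm by 178 mm) begins 61 mm behind the grasp point.
Start: joints at [-1.318, 0.477, 0.022, 1.555, -0.011, 1.109, -0.083], TCP at [0.238, 0.632, 0.242] pointing down, gripper open.
Joint ranges: [-2.96, 2.96], [-0.34, 2.1], [-1.41, 1.46], [0.24, 2.44], [-1.37, 4.51], [0.17, 1.92], [-2.96, 2.96]. Speed limits (rad/s): [2.39, 2.39, 3.14, 3.14, 3.14, 3.14, 3.14].

### API

Orientations are given as a unit quaternion [x, y, z, w].
In Python, from cell import ctrl gives the robot as it stands.
- The arm moves only by the shell command python3 -m jog 'ROWS' [FORCE]. ROWS is JSON, a list of rows, each a list of 5 numbers: the shift along the tool's x, y, z in cm, then the turn about the tool's z in degrees, then the opening, from 0 (shut) to 1 (fully open). In form: [[dx, dy, dz, roll, gripper], ...]. A call has exactly 5 rows; each row is the pose to reach, as a shift and turn from the pose commanded when the call began, along the tool's axes at that moment; what a row does not reach only later rows make up. A row lasts 1/10 s, in which the tool goes at most 50 mm and 8.59 degrees, less where a joint would pass 70% of its speed; a pose out of reach is approached as far as the arm can. A call with a gripper value outside its range is refused whole. The fingers move at their own pace and stop on an object; FORCE is the grip in N (left out, the last holds). Time passes only in rows, so rows that repeat a pose let the fingers close, or fill a call up. It gives the time, the measured TCP pose, the force, the opening and the grip force at its end, in the units of the state.
- ctrl.read_state(): the state, without advancing time (a new reading comes with each control period).
- ctrl.capture(name): name is "scene" or "top" or "wrist"; returns a dict with "color" (384x512x3 uint8, blue, green, red), "intrinsics" (3x3 intrinsics, pixels), "dist" ([k1, k2, p1, p2, k3] as OpenCV has them; the pictures are not rectified), "R" (3x3) and "t" (3): a world point X has camera coordinates R X + t. Camera axes: x right, y down, z forward; pixel columns grow to the right and rows downward; lengths in m; the calibration is good to about 2 mm. A picture is of the moment at which its call begins. There is no depth.
- ctrl.close_job(): hands the job in; it is judged then, once.
The state is a dict: "clock": time; "joint_pos": joint angles; "qd": joint speeds; "joint_efforts": joint torques, N m; "position": TCP position; "orientation": TCP orientation; "wrist_force": force on the tool from outside, world axes, zero at the start; "ft_torque": the same for the moment, N m; "gripper_width": finger opening in m; "grasp_force": force on a finger pad.
Only numpy, scipy, OpenCV 4.12 (cv2) and the standard library are available. Lean on these libraries where they do the work, as an engineer would, in place of code of your own. Each camera call takes 0.05 s, during which the arm holds its last target. There are 200 camera calls.

## Working session

There is one attempt and no reset: what is moved stays moved. The work goes in short steps, Python scripts to look and compute and a shell command to move; the robot and the scene stay as the last step left them, time stands still between calls to the robot, and variables do not carry over. Pictures are saved under pics/ and viewed, at most 14 in all, crops included, and the job is handed in when it is done.

```bash
ls; mkdir -p pics; cat > h.py <<'E'
import numpy as np, cv2
from cell import ctrl
def ray(c,u,v):
    p=cv2.undistortPoints(np.array([[[u,v]]],float),np.array(c["intrinsics"],float),np.array(c["dist"],float))[0,0]
    R=np.array(c["R"]);t=np.array(c["t"])
    return -R.T@t, R.T@np.array([p[0],p[1],1.])
def onz(c,u,v,z):
    o,d=ray(c,u,v); return o+d*(z-o[2])/d[2]
def proj(c,X):
    R=np.array(c["R"],float);r,_=cv2.Rodrigues(R)
    return cv2.projectPoints(np.array(X,float).reshape(-1,1,3),r,np.array(c["t"],float),np.array(c["intrinsics"],float),np.array(c["dist"],float))[0][:,0]
E
python3 - <<'E'
from h import *
for n in("scene","top"):
    c=ctrl.capture(n); cv2.imwrite(f"pics/{n}0.png",c["color"]); print(n,np.round(-np.array(c["R"]).T@np.array(c["t"]),3))
import pickle
s=ctrl.read_state();print(s["clock"],s["position"],s["orientation"])
E
```

```text
pics
scene [ 1.131 -0.875  0.905]
top [ 0.537 -0.006  1.035]
0.1 [0.23812306 0.63106103 0.24078516] [ 1.79423662e-01  9.83771560e-01 -8.10963098e-04 -9.43998630e-05]
```

View pics/scene0.png

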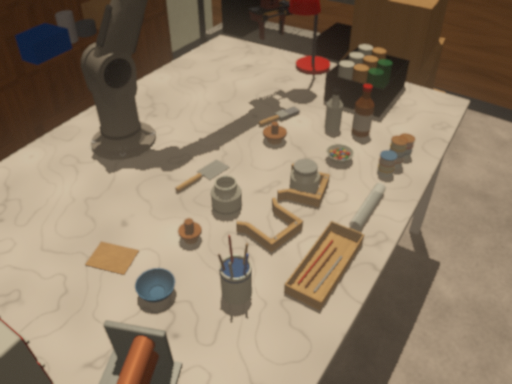

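View pics/top0.png

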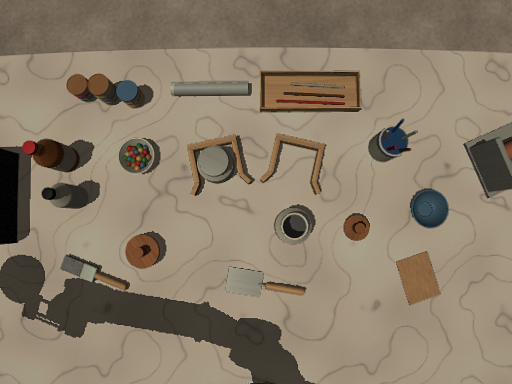

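The scene view shows the open jar at (226,195) and the fitting stopper at (189,232). In the top view the jar is at (293,225), the small stopper at (357,227), the big stopper at (142,250), the empty rest around (295,160) opening downward (-x), and the brush pot at (390,145). Next I'll view an enlarged crop.

```bash
python3 - <<'E'
from h import *
c=ctrl.capture("top");im=c["color"]
for n,u,v,z in(("jarrim",294,225,.095),("stop",357,227,.038),("knob",358,226,.07)):print(n,np.round(onz(c,u,v,z),3))
cr=im[125:255,245:405]; cv2.imwrite("pics/crop1.png",cv2.resize(cr,None,fx=5,fy=5,interpolation=cv2.INTER_CUBIC)[:600])
hsv=cv2.cvtColor(im,cv2.COLOR_BGR2HSV)
for p in((293,137),(275,160),(357,238),(293,208),(330,200)):print(p,hsv[p[1],p[0]])
E
```

```text
jarrim [ 0.523 -0.089  0.095]
stop [ 0.515 -0.252  0.038]
knob [ 0.518 -0.246  0.07 ]
(293, 137) [ 16 107 148]
(275, 160) [ 15 133 125]
(357, 238) [ 12 162 110]
(293, 208) [24 53 97]
(330, 200) [ 17  58 146]
```

View pics/crop1.png

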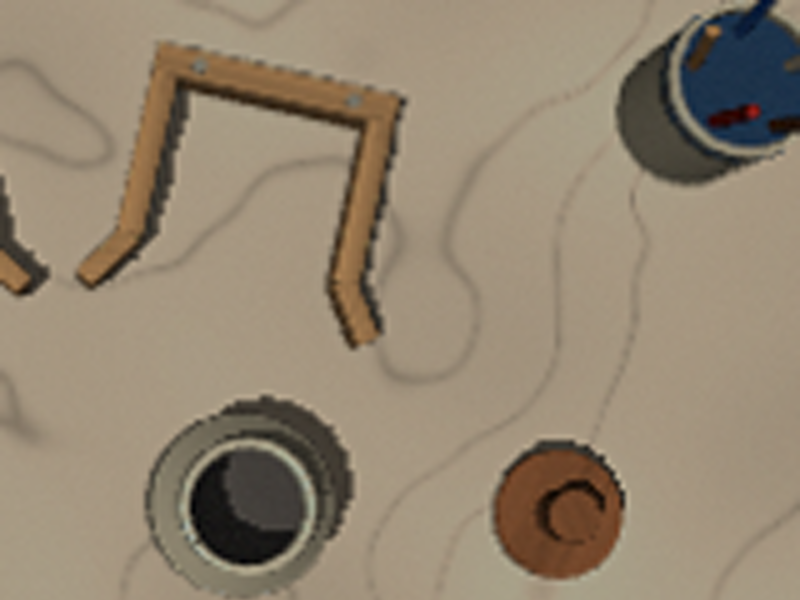

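The crop shows the jar rim centred near (249,506), the rest's back running from (158,42) to (406,98), and its left mouth tip at (90,280) and right at (365,340). The stopper's collar centre is near (559,512) and its knob top near (577,513).

```bash
python3 - <<'E'
from h import *
c=ctrl.capture("top");im=cv2.resize(c["color"],None,fx=5,fy=5,interpolation=cv2.INTER_CUBIC)
s=lambda p:((p[0]+.5)/5-.5,(p[1]+.5)/5-.5)
hsv=cv2.cvtColor(im,cv2.COLOR_BGR2HSV);h,S,V=[hsv[...,i].astype(int) for i in range(3)]
def cnts(m,box):
    M=np.zeros(m.shape,np.uint8);x0,y0,x1,y1=[5*b for b in box];M[y0:y1,x0:x1]=m[y0:y1,x0:x1]*255
    k=cv2.findContours(M,cv2.RETR_EXTERNAL,cv2.CHAIN_APPROX_NONE)[0];return max(k,key=cv2.contourArea)
def W(k,z):return np.array([onz(c,*s(p),z)[:2] for p in k.reshape(-1,2)])
k=cnts((S>88)&(V>105)&(h<22),(258,128,330,197))
print("rest poly",np.round(W(cv2.approxPolyDP(k,7,True),.035)*1000))
k=cnts((S>120)&(h<20),(335,205,380,250))
w=W(k,.038);e=cv2.minEnclosingCircle((w*1000).astype(np.float32));print("collar",e)
# bright rim ring of the jar
gray=cv2.cvtColor(im,cv2.COLOR_BGR2GRAY)
k=cnts(gray<75,(282,212,309,239));w=W(k,.095);print("mouth inner",cv2.minEnclosingCircle((w*1000).astype(np.float32)))
print("rim",onz(c,*s((249+245*5,506+125*5)),.095))
print("knob",onz(c,*s((577+245*5,513+125*5)),.07))
# scene cross-check: predicted pixels
d=ctrl.capture("scene")
print(proj(d,[[.522,-.09,.095],[.516,-.25,.038],[.516,-.25,.07]]))
E
```

```text
rest poly [[ 753.  -54.]
 [ 662.  -31.]
 [ 637.  -11.]
 [ 632.  -18.]
 [ 658.  -43.]
 [ 737.  -61.]
 [ 714. -158.]
 [ 634. -139.]
 [ 600. -150.]
 [ 605. -162.]
 [ 633. -151.]
 [ 725. -174.]]
collar ((514.2508544921875, -250.17308044433594), 32.66301345825195)
mouth inner ((520.0965576171875, -87.92823791503906), 27.47063636779785)
rim [ 0.52073763 -0.08966469  0.095     ]
knob [ 0.51478081 -0.25135389  0.07      ]
[[225.23834829 181.89477995]
 [189.96441784 229.35075386]
 [188.74628503 220.83326685]]
```

```bash
python3 -m jog '[[-1,-1.1,0,-2,1],[-3.5,-3.9,0,-4,1],[-6.5,-7.2,0,-6,1],[-9.5,-10.5,0,-7.1,1],[-12.5,-13.8,0,-7.1,1]]' 20
cat > w.py <<'E'
import sys;from h import *
from scipy.spatial.transform import Rotation as Ro
s=ctrl.read_state();R=Ro.from_quat(s["orientation"]);M=R.as_matrix()
g=np.array([float(a) for a in sys.argv[1:4]])
print("t",s["clock"],"pos",np.round(s["position"],4),"toolY deg",np.degrees(np.arctan2(M[1,1],M[0,1])),"tilt z",np.round(M[:,2],3))
print("cm to go tool",np.round(M.T@(g-s["position"])*100,2),"F",np.round(s["wrist_force"],1),"w",s["gripper_width"],s["grasp_force"])
E
python3 w.py .5205 -.089 .2
```

```text
clock: 0.75
position: [0.307, 0.4566, 0.2416]
orientation: [0.118, 0.993, -0.0, 0.0]
wrist_force: [1.0, -0.6, -0.5]
gripper_width: 0.0874
grasp_force: 0.0
t 0.75 pos [0.307  0.4566 0.2416] toolY deg 76.4658866115386 tilt z [ 0. -0. -1.]
cm to go tool [-33.53 -48.04   4.16] F [ 1.  -0.6 -0.5] w 0.08740827193122315 0.0
```

```bash
python3 -m jog '[[-2.4,-3.4,0,0,1],[-4.8,-6.8,0,0,1],[-7.2,-10.2,0,0,1],[-9.6,-13.6,0,0,1],[-12,-17,0,0,1]]'; python3 -m jog '[[-2.4,-3.4,0,0,1],[-4.8,-6.8,0,0,1],[-7.2,-10.2,0,0,1],[-9.6,-13.6,0,0,1],[-12,-17,0,0,1]]'; python3 w.py .5205 -.089 .2
```

```text
clock: 1.25
position: [0.3836, 0.2632, 0.2418]
orientation: [0.118, 0.993, 0.0, 0.0]
wrist_force: [2.1, 0.0, 0.3]
gripper_width: 0.0878
grasp_force: 0.0
clock: 1.75
position: [0.4604, 0.0699, 0.2419]
orientation: [0.118, 0.993, 0.0, 0.0]
wrist_force: [1.3, 1.2, 0.6]
gripper_width: 0.0882
grasp_force: 0.0
t 1.75 pos [0.4604 0.0699 0.2419] toolY deg 76.43593096711838 tilt z [ 0.001  0.    -1.   ]
cm to go tool [ -9.57 -14.04   4.19] F [1.3 1.2 0.6] w 0.08822610357700675 0.0
```

```bash
python3 -m jog '[[-2.5,-3.8,0.8,0,1],[-5,-7.5,1.6,0,1],[-7.4,-10.8,2.4,0,1],[-9,-13.2,3.2,0,1],[-9.4,-13.8,4,0,1]]'; python3 -m jog '[[0,0,0,0,1],[0,0,0,0,1],[0,0,0,0,1],[0,0,0,0,1],[0,0,0,0,1]]'; python3 w.py .5205 -.089 .098
python3 - <<'E'
from h import *
c=ctrl.capture("wrist");cv2.imwrite("pics/w1.png",c["color"])
print(proj(c,[[.5205,-.089,.095],[.5205,-.0565,.095],[.5205,-.1215,.095]]))
E
```

```text
clock: 2.25
position: [0.5196, -0.0884, 0.2015]
orientation: [0.121, 0.993, -0.001, 0.001]
wrist_force: [0.1, 0.4, -0.8]
gripper_width: 0.088
grasp_force: 0.0
clock: 2.75
position: [0.5191, -0.0838, 0.202]
orientation: [0.117, 0.993, 0.0, 0.0]
wrist_force: [0.6, 0.6, -0.6]
gripper_width: 0.0875
grasp_force: 0.0
t 2.75 pos [ 0.5191 -0.0838  0.202 ] toolY deg 76.51039483601137 tilt z [ 0.001  0.    -1.   ]
cm to go tool [-0.25 -0.48 10.4 ] F [ 0.6  0.6 -0.6] w 0.0875353441447915 0.0
[[248.97141369 198.01491302]
 [283.35971212 190.1366265 ]
 [215.18340184 205.74715142]]
```

View pics/w1.png

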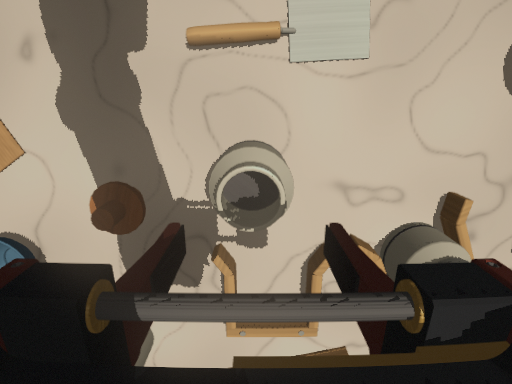

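The wrist view shows the jar rim centred near (251,199), against a predicted (249,198), so they agree within 2 mm. I'll descend over the neck.

```bash
python3 -m jog '[[-0.2,-0.4,1.5,0,1],[-0.2,-0.5,4,0,1],[-0.2,-0.5,6.5,0,1],[-0.2,-0.5,8,0,1],[-0.2,-0.5,8.5,0,1]]';  python3 -m jog '[[0,0,0.5,0,1],[0,0,1,0,1],[0,0,1.5,0,1],[0,0,1.7,0,1],[0,0,1.7,0,1]]'; python3 w.py .5205 -.089 .099; sleep 0; python3 w.py .5205 -.089 .099
```

```text
clock: 3.3
position: [0.5188, -0.0897, 0.1153]
orientation: [0.118, 0.993, -0.0, -0.001]
wrist_force: [-0.2, 0.7, -0.5]
gripper_width: 0.0882
grasp_force: 0.0
clock: 3.8
position: [0.5197, -0.09, 0.0996]
orientation: [0.118, 0.993, 0.0, -0.0]
wrist_force: [0.8, -0.3, -0.6]
gripper_width: 0.088
grasp_force: 0.0
t 3.8 pos [ 0.5197 -0.09    0.0996] toolY deg 76.42724070441977 tilt z [-0.  0. -1.]
cm to go tool [-0.05  0.12  0.06] F [ 0.8 -0.3 -0.6] w 0.08799511724133507 0.0
t 3.8 pos [ 0.5197 -0.09    0.0996] toolY deg 76.42724070441977 tilt z [-0.  0. -1.]
cm to go tool [-0.05  0.12  0.06] F [ 0.8 -0.3 -0.6] w 0.08799511724133507 0.0
```

```bash
python3 -m jog '[[0,0,0,0,0.9],[0,0,0,0,0.82],[0,0,0,0,0.78],[0,0,0,0,0.74],[0,0,0,0,0.7]]' 10; python3 -m jog '[[0,0,0,0,0.65],[0,0,0,0,0.6],[0,0,0,0,0.6],[0,0,0,0,0.6],[0,0,0,0,0.6]]' 12; python3 w.py .682 -.0995 .099
```

```text
clock: 4.3
position: [0.5202, -0.0893, 0.0999]
orientation: [0.118, 0.993, 0.0, 0.0]
wrist_force: [1.0, 3.4, 2.3]
gripper_width: 0.069
grasp_force: 10.1
clock: 4.8
position: [0.5201, -0.0898, 0.0998]
orientation: [0.118, 0.993, 0.0, 0.0]
wrist_force: [0.3, 5.2, 3.7]
gripper_width: 0.0689
grasp_force: 12.2
t 4.8 pos [ 0.5201 -0.0898  0.0998] toolY deg 76.43547817406863 tilt z [ 0.001  0.    -1.   ]
cm to go tool [-15.96   2.86   0.09] F [0.3 5.2 3.7] w 0.06892164137593774 12.176882135972846
```

Width 68.9 mm (against a 65 mm neck) with an upward force means the tips are touching the shoulder. I'll reopen, rise a little and grip again.

```bash
python3 -m jog '[[0,0,0,0,0.9],[0,0,0,0,1],[0,0,0,0,1],[0,0,-0.3,0,1],[0,0,-0.5,0,1]]'; python3 w.py .682 -.0995 .099; python3 -m jog '[[0,0,-0.1,0,0.85],[0,0,-0.1,0,0.78],[0,0,-0.1,0,0.74],[0,0,-0.1,0,0.7],[0,0,-0.1,0,0.65]]' 10;  python3 -m jog '[[0,0,0,0,0.6],[0,0,0,0,0.6],[0,0,0,0,0.6],[0,0,0,0,0.6],[0,0,0,0,0.6]]'; python3 w.py .682 -.0995 .099
python3 - <<'E'
from h import *
c=ctrl.capture("scene");im=c["color"];cv2.imwrite("pics/s2.png",cv2.resize(im[120:260,150:320],None,fx=4,fy=4,interpolation=cv2.INTER_CUBIC))
E
```

```text
clock: 5.3
position: [0.5195, -0.0905, 0.1047]
orientation: [0.118, 0.993, -0.0, -0.0]
wrist_force: [0.6, -0.4, 0.9]
gripper_width: 0.0878
grasp_force: 0.0
t 5.3 pos [ 0.5195 -0.0905  0.1047] toolY deg 76.40158452624031 tilt z [-0. -0. -1.]
cm to go tool [-16.     2.94   0.57] F [ 0.6 -0.4  0.9] w 0.08776024131280823 0.0
clock: 5.8
position: [0.5199, -0.0896, 0.1056]
orientation: [0.118, 0.993, 0.0, 0.0]
wrist_force: [0.6, 2.1, 0.4]
gripper_width: 0.0676
grasp_force: 10.0
clock: 6.3
position: [0.5199, -0.0898, 0.1057]
orientation: [0.118, 0.993, 0.0, 0.0]
wrist_force: [0.8, 2.5, 1.4]
gripper_width: 0.0676
grasp_force: 10.0
t 6.3 pos [ 0.5199 -0.0898  0.1057] toolY deg 76.44220724281612 tilt z [ 0.  0. -1.]
cm to go tool [-15.99   2.86   0.67] F [0.8 2.5 1.4] w 0.06757480511091762 9.99767407978652
```

View pics/s2.png

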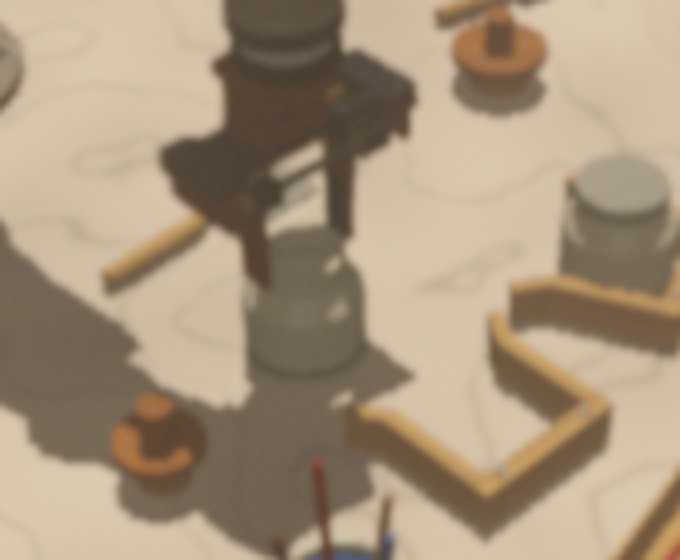

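The crop shows the jar body upright (edges at x≈247 and 363) with the fingers on its neck. The sideways force suggests the grip is slightly off centre, so I'll regrip 2 mm towards +y.

```bash
python3 -m jog '[[0,0,0,0,0.85],[0,0,0,0,0.9],[0,0.1,0,0,0.9],[0,0.2,0,0,0.9],[0,0.2,0,0,0.9]]'; python3 -m jog '[[0,0,0,0,0.85],[0,0,0,0,0.8],[0,0,0,0,0.78],[0,0,0,0,0.76],[0,0,0,0,0.74]]' 5;  python3 -m jog '[[0,0,0,0,0.7],[0,0,0,0,0.65],[0,0,0,0,0.6],[0,0,0,0,0.6],[0,0,0,0,0.6]]'; python3 w.py .682 -.0995 .099
python3 - <<'E'
from h import *
c=ctrl.capture("wrist");cv2.imwrite("pics/w2.png",c["color"])
E
```

```text
clock: 6.85
position: [0.5202, -0.0881, 0.1056]
orientation: [0.118, 0.993, -0.0, -0.0]
wrist_force: [0.9, 0.5, -0.7]
gripper_width: 0.0793
grasp_force: 0.0
clock: 7.35
position: [0.5202, -0.0887, 0.1057]
orientation: [0.118, 0.993, -0.0, 0.0]
wrist_force: [0.4, -3.2, 1.5]
gripper_width: 0.0682
grasp_force: 5.0
clock: 7.85
position: [0.5203, -0.0881, 0.1056]
orientation: [0.118, 0.993, 0.0, 0.0]
wrist_force: [-1.1, -3.7, 0.5]
gripper_width: 0.0674
grasp_force: 5.0
t 7.85 pos [ 0.5203 -0.0881  0.1056] toolY deg 76.42860167094618 tilt z [ 0.  0. -1.]
cm to go tool [-15.99   2.69   0.66] F [-1.1 -3.7  0.5] w 0.06744057420599471 5.0079238430043915
```

View pics/w2.png

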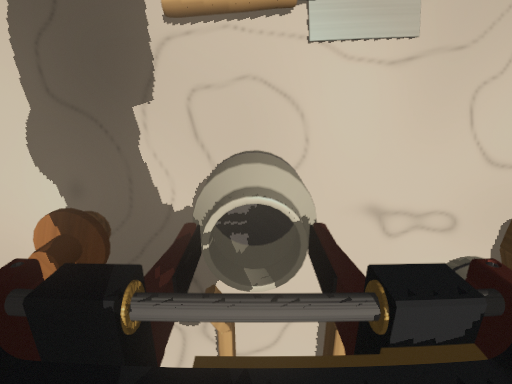

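The wrist view shows the rim between the fingers (left edge at 203, right at 309) and the jar upright. I'll start sliding, aligning first.

```bash
python3 -m jog '[[0,-0.1,0,0,0.6],[0,-0.1,0,0,0.6],[0,-0.1,0,0,0.6],[0,-0.1,0,0,0.6],[0,-0.1,0,0,0.6]]' 12; python3 -m jog '[[-0.2,0.1,0,0,0.6],[-0.6,0.3,0,0,0.6],[-1,0.5,0,0,0.6],[-1.4,0.7,0,0,0.6],[-1.6,0.8,0,0,0.6]]';  python3 w.py .682 -.0995 .099
```

```text
clock: 8.4
position: [0.5201, -0.0885, 0.1056]
orientation: [0.118, 0.993, 0.0, -0.0]
wrist_force: [0.1, 0.1, -1.1]
gripper_width: 0.0675
grasp_force: 11.8
clock: 8.9
position: [0.5361, -0.0879, 0.1072]
orientation: [0.119, 0.993, -0.001, -0.001]
wrist_force: [-11.5, -5.6, 21.9]
gripper_width: 0.0683
grasp_force: 13.5
t 8.9 pos [ 0.5361 -0.0879  0.1072] toolY deg 76.29163774087026 tilt z [-0.003 -0.002 -1.   ]
cm to go tool [-14.45   2.33   0.79] F [-11.5  -5.6  21.9] w 0.06834449505640715 13.521632611887071
```

The jar rocks about the pad axis (upward force 22 N). I'll back off and release it, then push low on the body with two straddled fingertips instead.

```bash
python3 -m jog '[[0.1,0,0,0,0.6],[0.2,0,0,0,0.6],[0.3,0,0,0,0.6],[0.4,0,0,0,0.6],[0.5,0,0,0,0.6]]'; python3 -m jog '[[0,0,0,0,0.76],[0,0,0,0,0.77],[0,0,0,0,0.78],[0,0,0,0,0.8],[0,0,0,0,0.84]]';python3 -m jog '[[0,0,0,0,0.9],[0,0,0,0,1],[0,0,0,0,1],[0,0,-0.5,0,1],[0,0,-1.5,0,1]]'; python3 w.py .682 -.0995 .2
```

```text
clock: 9.4
position: [0.5316, -0.0855, 0.1057]
orientation: [0.119, 0.993, -0.001, -0.001]
wrist_force: [-0.1, -1.2, -2.3]
gripper_width: 0.0684
grasp_force: 11.7
clock: 9.9
position: [0.533, -0.0839, 0.1058]
orientation: [0.118, 0.993, -0.0, 0.0]
wrist_force: [-0.0, -1.1, -0.9]
gripper_width: 0.0732
grasp_force: 0.5
clock: 10.4
position: [0.5321, -0.0838, 0.1207]
orientation: [0.118, 0.993, -0.0, -0.001]
wrist_force: [0.1, -0.5, 0.8]
gripper_width: 0.0879
grasp_force: 0.0
t 10.4 pos [ 0.5321 -0.0838  0.1207] toolY deg 76.42766119745289 tilt z [-0.001  0.    -1.   ]
cm to go tool [-14.93   1.99  -7.95] F [ 0.1 -0.5  0.8] w 0.08789568464144794 0.0
```

Now I'll rise, retreat behind the jar (tool +x) and remeasure it.

```bash
python3 -m jog '[[0,0,-1,0,1],[0,0,-3,0,1],[0,0,-5,0,0.9],[2,0,-6,0,0.8],[5,0,-6,0,0.7]]'; python3 -m jog '[[3,0,0,0,0.6],[5,0,0,0,0.5],[5,0,0,0,0.45],[5,0,0,0,0.45],[5,0,0,0,0.45]]'
cat > jar.py <<'E'
from h import *
c=ctrl.capture("top");im=cv2.resize(c["color"],None,fx=5,fy=5,interpolation=cv2.INTER_CUBIC)
cv2.imwrite("pics/last.png",c["color"])
g=cv2.cvtColor(im,cv2.COLOR_BGR2GRAY)
x0,y0,x1,y1=[5*b for b in(278,130,315,245)]
M=np.zeros_like(g);M[y0:y1,x0:x1]=(g[y0:y1,x0:x1]<75)*255
for k in cv2.findContours(M,cv2.RETR_EXTERNAL,cv2.CHAIN_APPROX_NONE)[0]:
    if cv2.contourArea(k)<3000: continue
    w=np.array([onz(c,(p[0]+.5)/5-.5,(p[1]+.5)/5-.5,.095)[:2] for p in k.reshape(-1,2)])*1000
    e=cv2.minEnclosingCircle(w.astype(np.float32));J=np.array(e[0])/1000;print("cand",e)
    if abs(e[1]-27.5)<3:
        ex=np.array([.972,-.235]);ey=np.array([.235,.972]);d=J-[.682,-.0995]
        print("jar in rest frame mm",d@ex*1000,d@ey*1000)
        print("behind pt",J-.056*ex)
E
python3 jar.py; python3 w.py .48 -.078 .048
```

```text
clock: 10.9
position: [0.486, -0.0725, 0.1832]
orientation: [0.118, 0.993, 0.0, 0.003]
wrist_force: [0.3, -0.1, -0.3]
gripper_width: 0.067
grasp_force: 0.0
clock: 11.4
position: [0.4369, -0.0606, 0.1813]
orientation: [0.118, 0.993, 0.0, 0.001]
wrist_force: [-0.2, 0.2, 0.4]
gripper_width: 0.0395
grasp_force: 0.0
cand ((517.53466796875, -93.45381164550781), 59.06779861450195)
t 11.45 pos [ 0.4367 -0.0606  0.1811] toolY deg 76.4128111563781 tilt z [ 0.001 -0.    -1.   ]
cm to go tool [-4.6  -0.67 13.32] F [-0.1 -0.1 -0.9] w 0.03951286979030416 0.0
```

```bash
python3 -c "
import cv2;im=cv2.imread('pics/last.png');cv2.imwrite('pics/last5.png',cv2.resize(im[130:250,240:390],None,fx=5,fy=5,interpolation=cv2.INTER_CUBIC))"
```

```text
(no output)
```

View pics/last5.png

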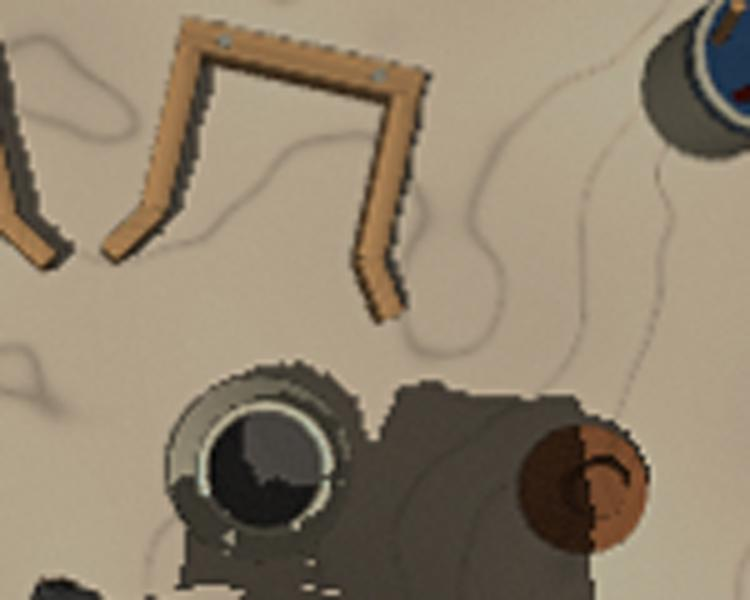

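The jar stands upright with its rim centre at crop (268,466), which is about (0.528,-0.087). I'll roll so the push direction runs from the jar to the rest's axis, then descend behind it.

```bash
python3 - <<'E'
from h import *
c=ctrl.capture("top");print(onz(c,293.2,222.8,.095))
E
python3 -m jog '[[0,0,0,-4,0.45],[0,0,0,-9,0.45],[0,0,0,-14,0.45],[0,0,0,-18,0.45],[0,0,0,-19.4,0.45]]'; python3 -m jog '[[0,0,0,0,0.45],[0,0,0,0,0.45],[0,0,0,0,0.45],[0,0,0,0,0.45],[0,0,0,0,0.45]]'; python3 w.py .466 -.0927 .048
```

```text
[ 0.52779097 -0.08694503  0.095     ]
clock: 12.0
position: [0.4359, -0.0607, 0.1806]
orientation: [-0.051, 0.999, -0.0, -0.0]
wrist_force: [-0.3, 0.2, -0.6]
gripper_width: 0.0393
grasp_force: 0.0
clock: 12.5
position: [0.4354, -0.0604, 0.1807]
orientation: [-0.051, 0.999, 0.0, -0.0]
wrist_force: [0.3, 1.3, -0.7]
gripper_width: 0.0398
grasp_force: 0.0
t 12.5 pos [ 0.4354 -0.0604  0.1807] toolY deg 95.81065379097764 tilt z [-0.  0. -1.]
cm to go tool [-2.72 -3.52 13.27] F [ 0.3  1.3 -0.7] w 0.03981439004024026 0.0
```

```bash
python3 -m jog '[[-0.6,-1,1,0,0.45],[-1.6,-2.2,3,0,0.45],[-2.5,-3.3,5.5,0,0.45],[-2.7,-3.5,7.5,0,0.45],[-2.7,-3.5,8.5,0,0.45]]'; python3 -m jog '[[0,0,1,0,0.45],[0,0,2.5,0,0.45],[0,0,3.8,0,0.45],[0,0,4.6,0,0.45],[0,0,4.7,0,0.45]]'; python3 w.py .478 -.092 .048
```

```text
clock: 13.0
position: [0.4653, -0.0928, 0.0942]
orientation: [-0.05, 0.999, -0.0, -0.001]
wrist_force: [-0.1, 0.1, -0.9]
gripper_width: 0.0397
grasp_force: 0.0
clock: 13.5
position: [0.4653, -0.0923, 0.048]
orientation: [-0.051, 0.999, 0.0, -0.001]
wrist_force: [-0.5, -0.3, -0.2]
gripper_width: 0.0396
grasp_force: 0.0
t 13.5 pos [ 0.4653 -0.0923  0.048 ] toolY deg 95.83496929979366 tilt z [-0.001  0.    -1.   ]
cm to go tool [-1.27 -0.1  -0.  ] F [-0.5 -0.3 -0.2] w 0.03958185426297828 0.0
```

```bash
python3 -m jog '[[-0.4,0,0,0,0.45],[-0.8,0,0,0,0.45],[-1.2,0,0,0,0.45],[-1.6,0,0,0,0.45],[-2,0,0,0,0.45]]'; python3 -m jog '[[-0.5,0,0,0,0.45],[-1,0,0,0,0.45],[-1.5,0,0,0,0.45],[-2,0,0,0,0.45],[-2.5,0,0,0,0.45]]';python3 -m jog '[[-0.5,0,0,0,0.45],[-1,0,0,0,0.45],[-1.4,0,0,0,0.45],[-1.8,0,0,0,0.45],[-2,0,0,0,0.45]]'; python3 - <<'E'
from h import *
c=ctrl.capture("top");im=c["color"];cv2.imwrite('pics/p1.png',cv2.resize(im[120:250,230:390],None,fx=4.5,fy=4.5,interpolation=cv2.INTER_CUBIC))
E
```

```text
clock: 14.0
position: [0.4846, -0.0902, 0.0486]
orientation: [-0.051, 0.999, 0.0, -0.001]
wrist_force: [-6.8, 1.0, 6.1]
gripper_width: 0.0396
grasp_force: 3.5
clock: 14.5
position: [0.5106, -0.0879, 0.0485]
orientation: [-0.051, 0.999, 0.0, -0.0]
wrist_force: [-3.3, -0.7, 0.9]
gripper_width: 0.0398
grasp_force: 1.7
clock: 15.0
position: [0.531, -0.0858, 0.0486]
orientation: [-0.051, 0.999, -0.0, 0.0]
wrist_force: [-1.9, -0.3, 0.9]
gripper_width: 0.0397
grasp_force: 1.4
```

View pics/p1.png

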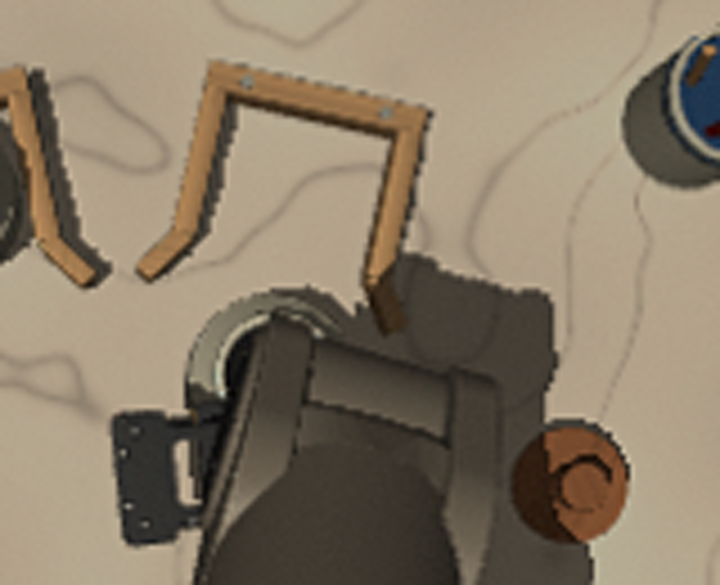

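The jar stands upright and slides well: its body is at about (265,355), just outside the rest's mouth. I'll push 17 mm more, then back off and roll to the rest's axis.

```bash
python3 -m jog '[[-0.4,0,0,0,0.45],[-0.8,0,0,0,0.45],[-1.2,0,0,0,0.45],[-1.6,0,0,0,0.45],[-1.7,0,0,0,0.45]]'; python3 w.py .5 -.08 .048; python3 -m jog '[[0.5,0,0,0,0.45],[1.5,0,0,4,0.45],[2.0,0,0,10,0.45],[2,0,0,16,0.45],[2,0,0,19.4,0.45]]'; python3 -m jog '[[0,0,0,0,0.45],[0,0,0,0,0.45],[0,0,0,0,0.45],[0,0,0,0,0.45],[0,0,0,0,0.45]]'; python3 w.py .5370 -.0645 .048
```

```text
clock: 15.55
position: [0.5482, -0.084, 0.0487]
orientation: [-0.051, 0.999, -0.0, 0.0]
wrist_force: [-2.1, 0.4, 0.5]
gripper_width: 0.0396
grasp_force: 1.2
t 15.55 pos [ 0.5482 -0.084   0.0487] toolY deg 95.84538807855424 tilt z [ 0.001 -0.    -1.   ]
cm to go tool [4.76 0.89 0.07] F [-2.1  0.4  0.5] w 0.039599504362643326 1.2279077099083224
clock: 16.05
position: [0.5278, -0.0862, 0.049]
orientation: [0.12, 0.993, 0.0, 0.001]
wrist_force: [0.2, -0.3, 0.6]
gripper_width: 0.0397
grasp_force: 0.0
clock: 16.55
position: [0.5275, -0.0862, 0.0487]
orientation: [0.118, 0.993, 0.0, 0.0]
wrist_force: [0.2, 0.2, 0.1]
gripper_width: 0.0395
grasp_force: 0.0
t 16.55 pos [ 0.5275 -0.0862  0.0487] toolY deg 76.44490032549302 tilt z [ 0.  0. -1.]
cm to go tool [-0.41  2.34  0.07] F [0.2 0.2 0.1] w 0.039545862995308004 0.0
```

```bash
python3 -m jog '[[0,0.6,0,0,0.45],[0,1.3,0,0,0.45],[0,2,0,0,0.45],[0,2.3,0,0,0.45],[-0.2,2.3,0,0,0.45]]'; python3 w.py .6330 -.0877 .048; python3 -m jog '[[-0.5,0,0,0,0.45],[-1,0,0,0,0.45],[-1.5,0,0,0,0.45],[-2,0,0,0,0.45],[-2.5,0,0,0,0.45]]'; python3 -m jog '[[-0.5,0,0,0,0.45],[-1,0,0,0,0.45],[-1.5,0,0,0,0.45],[-2,0,0,0,0.45],[-2.5,0,0,0,0.45]]'; python3 w.py .6330 -.0877 .048
```

```text
clock: 17.05
position: [0.5349, -0.0633, 0.0486]
orientation: [0.117, 0.993, 0.0, -0.0]
wrist_force: [0.3, -0.5, -0.7]
gripper_width: 0.0397
grasp_force: 0.0
t 17.05 pos [ 0.5349 -0.0633  0.0486] toolY deg 76.51615375917522 tilt z [-0.  0. -1.]
cm to go tool [-10.11  -0.09   0.05] F [ 0.3 -0.5 -0.7] w 0.03968119024175777 0.0
clock: 17.55
position: [0.558, -0.0703, 0.0484]
orientation: [0.118, 0.993, 0.0, -0.002]
wrist_force: [-5.1, 1.8, 4.2]
gripper_width: 0.0396
grasp_force: 2.5
clock: 18.05
position: [0.584, -0.0761, 0.0486]
orientation: [0.118, 0.993, -0.0, 0.0]
wrist_force: [-3.1, 0.4, 0.2]
gripper_width: 0.0396
grasp_force: 1.3
t 18.05 pos [ 0.584  -0.0761  0.0486] toolY deg 76.42710051845295 tilt z [ 0. -0. -1.]
cm to go tool [-5.04  0.03  0.06] F [-3.1  0.4  0.2] w 0.03963219586318724 1.253358563767506
```

```bash
python3 -m jog '[[-0.5,0,0,0,0.45],[-1,0,0,0,0.45],[-1.5,0,0,0,0.45],[-2,0,0,0,0.45],[-2.5,0,0,0,0.45]]'; python3 -m jog '[[-0.4,0,0,0,0.45],[-0.8,0,0,0,0.45],[-1.2,0,0,0,0.45],[-1.6,0,0,0,0.45],[-2,0,0,0,0.45]]'; python3 w.py .6330 -.0877 .048
```

```text
clock: 18.55
position: [0.6082, -0.082, 0.0486]
orientation: [0.118, 0.993, -0.0, 0.0]
wrist_force: [-2.2, -0.2, -0.3]
gripper_width: 0.0392
grasp_force: 1.1
clock: 19.05
position: [0.6275, -0.0866, 0.0487]
orientation: [0.118, 0.993, 0.0, 0.0]
wrist_force: [-1.6, 1.5, -0.1]
gripper_width: 0.0398
grasp_force: 1.1
t 19.05 pos [ 0.6275 -0.0866  0.0487] toolY deg 76.42987055538686 tilt z [ 0.  0. -1.]
cm to go tool [-0.56  0.03  0.07] F [-1.6  1.5 -0.1] w 0.03982843673742541 1.0873705915491882
```

No lateral contact so far. I'll make the final 6 mm slowly until the force rises.

```bash
python3 -m jog '[[-0.1,0,0,0,0.45],[-0.2,0,0,0,0.45],[-0.3,0,0,0,0.45],[-0.4,0,0,0,0.45],[-0.5,0,0,0,0.45]]'; python3 -m jog '[[-0.05,0,0,0,0.45],[-0.1,0,0,0,0.45],[-0.15,0,0,0,0.45],[-0.2,0,0,0,0.45],[-0.2,0,0,0,0.45]]'
```

```text
clock: 19.55
position: [0.632, -0.0878, 0.0487]
orientation: [0.118, 0.993, 0.0, -0.0]
wrist_force: [-2.1, 0.6, -0.8]
gripper_width: 0.0396
grasp_force: 1.2
clock: 20.05
position: [0.6341, -0.0883, 0.0487]
orientation: [0.118, 0.993, -0.0, 0.0]
wrist_force: [-2.3, 0.4, 0.1]
gripper_width: 0.0393
grasp_force: 1.1
```

```bash
python3 -m jog '[[-0.05,0,0,0,0.45],[-0.1,0,0,0,0.45],[-0.15,0,0,0,0.45],[-0.2,0,0,0,0.45],[-0.2,0,0,0,0.45]]'; python3 -m jog '[[-0.05,0,0,0,0.45],[-0.1,0,0,0,0.45],[-0.15,0,0,0,0.45],[-0.2,0,0,0,0.45],[-0.2,0,0,0,0.45]]'
```

```text
clock: 20.55
position: [0.636, -0.0887, 0.0486]
orientation: [0.118, 0.993, 0.0, 0.0]
wrist_force: [-2.5, 0.2, -1.1]
gripper_width: 0.0398
grasp_force: 1.1
clock: 21.05
position: [0.6378, -0.0892, 0.0486]
orientation: [0.118, 0.993, 0.0, -0.0]
wrist_force: [-2.5, 1.3, 1.1]
gripper_width: 0.0395
grasp_force: 1.3
```

```bash
python3 -m jog '[[-0.05,0,0,0,0.45],[-0.1,0,0,0,0.45],[-0.15,0,0,0,0.45],[-0.2,0,0,0,0.45],[-0.2,0,0,0,0.45]]'; python3 - <<'E'
from h import *
c=ctrl.capture("scene");im=c["color"];cv2.imwrite('pics/s3.png',cv2.resize(im[130:260,210:350],None,fx=4.5,fy=4.5,interpolation=cv2.INTER_CUBIC))
E
```

```text
clock: 21.55
position: [0.6382, -0.0893, 0.0484]
orientation: [0.118, 0.993, 0.0, -0.002]
wrist_force: [-8.4, 2.0, 4.4]
gripper_width: 0.0397
grasp_force: 3.8
```

View pics/s3.png

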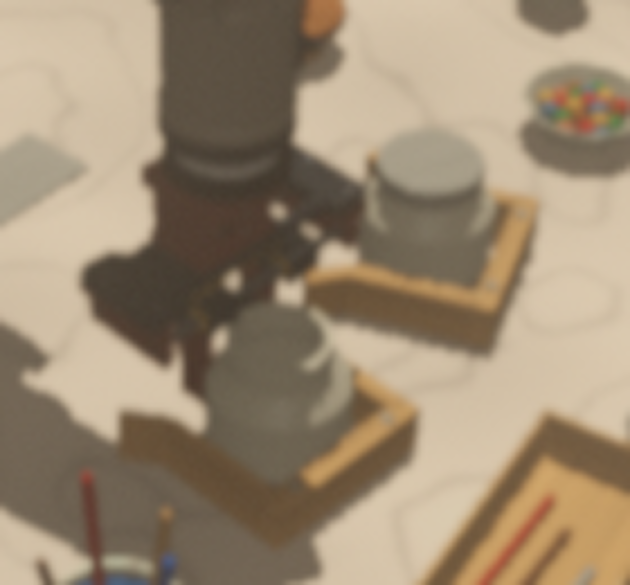

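The jar stands upright in the rest against its back (body around (280,400)), and the force step to 8 N confirms it. I'll press 1 mm more, then retreat and rise.

```bash
python3 -m jog '[[-0.05,0,0,0,0.45],[-0.1,0,0,0,0.45],[-0.1,0,0,0,0.45],[-0.1,0,0,0,0.45],[0.3,0,0,0,0.45]]'; python3 -m jog '[[0.8,0,0,0,0.45],[2,0,0,0,0.45],[3.5,0,0,0,0.45],[5,0,-0.5,0,0.45],[7,0,-3,0,0.45]]'; python3 -m jog '[[2,0,-3,0,0.45],[4.5,0,-6.5,0,0.45],[7,-3,-9,0,0.5],[9,-6.5,-9.5,0,0.6],[10,-9.5,-9.5,0,0.6]]'; python3 w.py .5145 -.2505 .16
sed -i 's/278,130,315,245/280,135,318,200/' jar.py; python3 jar.py; python3 -c "
import cv2;im=cv2.imread('pics/last.png');cv2.imwrite('pics/last5.png',cv2.resize(im[125:255,245:405],None,fx=5,fy=5,interpolation=cv2.INTER_CUBIC)[:600])"
```

```text
clock: 22.1
position: [0.6372, -0.089, 0.0488]
orientation: [0.118, 0.993, -0.0, 0.0]
wrist_force: [0.6, 0.2, -0.4]
gripper_width: 0.0397
grasp_force: 0.0
clock: 22.6
position: [0.5677, -0.0723, 0.0774]
orientation: [0.118, 0.993, -0.0, -0.001]
wrist_force: [0.4, -0.1, 1.2]
gripper_width: 0.0397
grasp_force: 0.0
clock: 23.1
position: [0.4487, -0.1424, 0.1752]
orientation: [0.118, 0.993, 0.001, 0.002]
wrist_force: [-0.5, -1.0, -0.2]
gripper_width: 0.0521
grasp_force: 0.0
t 23.1 pos [ 0.4487 -0.1424  0.1752] toolY deg 76.43232373509598 tilt z [ 0.004  0.001 -1.   ]
cm to go tool [-8.93 -8.96  1.54] F [-0.5 -1.  -0.2] w 0.0521324815928835 0.0
cand ((680.514892578125, -99.93425750732422), 26.726730346679688)
jar in rest frame mm -1.3414738998413285 -0.7710985412597694
behind pt [ 0.62608289 -0.08677426]
```

View pics/last5.png

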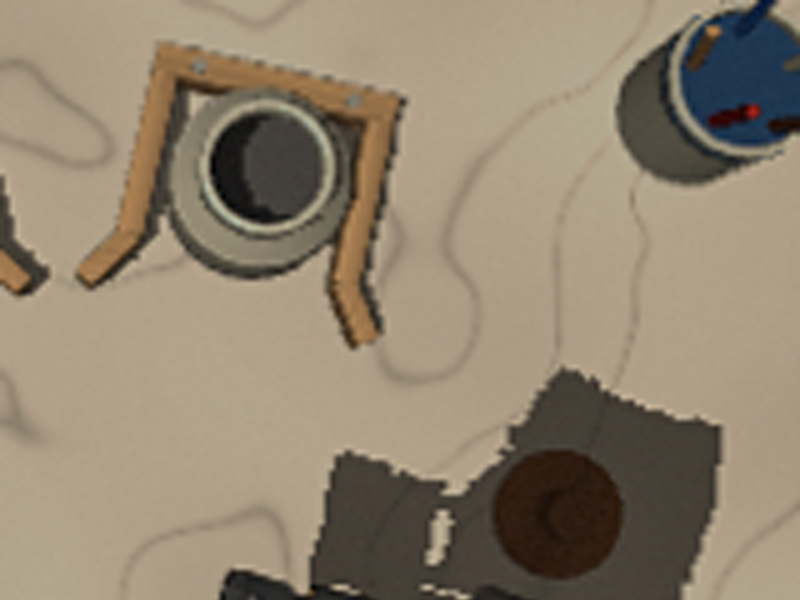

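The jar sits flush in the rest: rim centre at crop (268,165), body touching the back. The stopper is unmoved with its collar at (557,514). Next I'll go above the stopper.

```bash
python3 -m jog '[[-2,-2,0,0,0.6],[-5,-5,0,0,0.6],[-7.5,-7.5,0,0,0.6],[-8.9,-8.9,0,0,0.6],[-8.9,-8.9,0,0,0.6]]'; python3 -m jog '[[0,0,0.3,0,0.6],[0,0,0.3,0,0.6],[0,0,0.3,0,0.6],[0,0,0.3,0,0.6],[0,0,0.3,0,0.6]]'; python3 w.py .5145 -.2505 .062
python3 - <<'E'
from h import *
c=ctrl.capture("wrist");cv2.imwrite("pics/w3.png",c["color"])
print(proj(c,[[.5145,-.2505,.07],[.5145,-.2505,.038],[.681,-.100,.095]]))
im=cv2.resize(c["color"],None,fx=2,fy=2);hsv=cv2.cvtColor(im,cv2.COLOR_BGR2HSV)
m=((hsv[...,1]>110)&(hsv[...,0]<20)).astype(np.uint8)*255
for k in cv2.findContours(m,cv2.RETR_EXTERNAL,cv2.CHAIN_APPROX_NONE)[0]:
    if cv2.contourArea(k)>4000:print(np.array(cv2.boundingRect(k))/2,cv2.contourArea(k)/4)
E
```

```text
clock: 23.65
position: [0.5163, -0.2518, 0.174]
orientation: [0.12, 0.993, -0.001, 0.001]
wrist_force: [-0.5, -0.3, -0.4]
gripper_width: 0.0527
grasp_force: 0.0
clock: 24.15
position: [0.515, -0.2483, 0.1708]
orientation: [0.118, 0.993, 0.0, 0.0]
wrist_force: [-0.5, 0.4, 0.4]
gripper_width: 0.0528
grasp_force: 0.0
t 24.15 pos [ 0.515  -0.2483  0.1708] toolY deg 76.46523921494449 tilt z [ 0.  0. -1.]
cm to go tool [-0.   -0.23 10.88] F [-0.5  0.4  0.4] w 0.052814335655107174 0.0
[[251.57963579 197.51135515]
 [251.86691112 187.74995992]
 [439.16590305 326.78875713]]
[  0.  259.5  67.  103.5] 3669.25
[149.  255.   43.   80.5] 1088.25
[315.5 246.5  46.   89.5] 1277.125
[437.  228.5  46.   59.5] 1297.5
[161.  219.  351.  149.5] 8992.0
[222. 157.  63.  61.] 2956.25
[  7.5  25.  127.  140. ] 8775.75
```

View pics/w3.png

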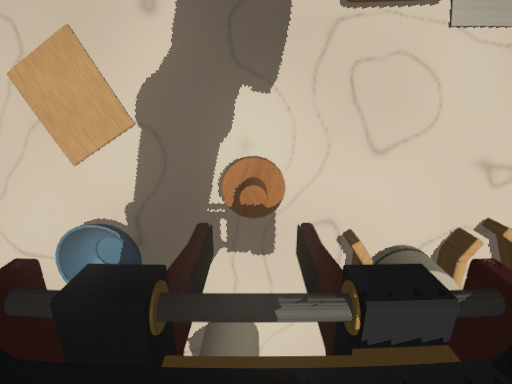

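The wrist view shows the collar centred at (253.5,187.5) against a predicted (251.9,187.7), so it is within 2 mm. I'll descend and grasp the knob.

```bash
python3 -m jog '[[0,-0.1,1.5,0,0.6],[0,-0.1,4,0,0.6],[0,-0.1,6.5,0,0.6],[0,-0.1,8.3,0,0.6],[0,-0.1,9.2,0,0.6]]'; python3 -m jog '[[0,0,0.6,0,0.6],[0,0,1.2,0,0.6],[0,0,1.5,0,0.6],[0,0,1.5,0,0.6],[0,0,1.5,0,0.5]]'; python3 w.py .5145 -.2495 .062;  python3 -m jog '[[0,0,0,0,0.4],[0,0,0,0,0.34],[0,0,0,0,0.3],[0,0,0,0,0.25],[0,0,0,0,0.2]]' 8; python3 -m jog '[[0,0,0,0,0.2],[0,0,0,0,0.2],[0,0,0,0,0.2],[0,0,0,0,0.2],[0,0,0,0,0.2]]' 10;  python3 w.py .5145 -.2495 .062
```

```text
clock: 24.7
position: [0.5133, -0.2493, 0.0761]
orientation: [0.118, 0.993, 0.0, -0.002]
wrist_force: [0.2, -0.1, -0.4]
gripper_width: 0.0527
grasp_force: 0.0
clock: 25.2
position: [0.5151, -0.2499, 0.0641]
orientation: [0.118, 0.993, -0.0, 0.0]
wrist_force: [-0.4, -0.2, 0.1]
gripper_width: 0.0476
grasp_force: 0.0
t 25.2 pos [ 0.5151 -0.2499  0.0641] toolY deg 76.42326026303984 tilt z [ 0.001 -0.    -1.   ]
cm to go tool [0.06 0.03 0.21] F [-0.4 -0.2  0.1] w 0.047565376335583595 0.0
clock: 25.7
position: [0.5149, -0.2497, 0.0638]
orientation: [0.118, 0.993, 0.0, 0.0]
wrist_force: [0.1, 0.4, 2.1]
gripper_width: 0.0258
grasp_force: 8.0
clock: 26.2
position: [0.5148, -0.2498, 0.0638]
orientation: [0.118, 0.993, 0.0, 0.0]
wrist_force: [-0.8, 0.6, 3.4]
gripper_width: 0.0256
grasp_force: 10.0
t 26.2 pos [ 0.5148 -0.2498  0.0638] toolY deg 76.42922350536841 tilt z [ 0.  0. -1.]
cm to go tool [0.04 0.02 0.18] F [-0.8  0.6  3.4] w 0.02561197991880368 10.000422335142503
```

```bash
python3 -m jog '[[0,0,-0.5,0,0.2],[0,0,-2.5,0,0.2],[0,0,-5,0,0.2],[0,0,-8,0,0.2],[0,0,-11,0,0.2]]' 15; python3 -m jog '[[-0.8,1.2,-1,0,0.2],[-2.5,3.6,-2,0,0.2],[-5,7.2,-2,0,0.2],[-7.4,10.8,-2,0,0.2],[-8.4,12.3,-2,0,0.2]]';  python3 w.py .681 -.100 .16
```

```text
clock: 26.7
position: [0.5141, -0.2498, 0.1744]
orientation: [0.118, 0.993, -0.0, -0.001]
wrist_force: [0.6, 0.1, -0.4]
gripper_width: 0.0255
grasp_force: 15.0
clock: 27.2
position: [0.6285, -0.1439, 0.1922]
orientation: [0.115, 0.993, 0.001, -0.0]
wrist_force: [-0.0, 0.7, -0.4]
gripper_width: 0.0255
grasp_force: 15.0
t 27.2 pos [ 0.6285 -0.1439  0.1922] toolY deg 76.8011349424392 tilt z [-0.     0.002 -1.   ]
cm to go tool [-4.12  5.46  3.23] F [-0.   0.7 -0.4] w 0.0255220740860566 15.000148741436607
```

```bash
python3 -m jog '[[-1.2,1.6,0,0,0.2],[-2.6,3.4,0,0,0.2],[-3.7,4.9,0,0,0.2],[-4.2,5.7,0,0,0.2],[-4.2,5.7,0,0,0.2]]'; python3 -m jog '[[0,0,0,0,0.2],[0,0,0,0,0.2],[0,0,0,0,0.2],[0,0,0,0,0.2],[0,0,0,0,0.2]]';  python3 w.py .681 -.100 .16
python3 - <<'E'
from h import *
c=ctrl.capture("wrist");d=ctrl.capture("scene")
a=c["color"][60:310,110:400];b=d["color"][100:225,230:375]
cv2.imwrite("pics/m.png",np.hstack([cv2.resize(a,(464,400)),cv2.resize(b,(336,290)).copy() if 0 else cv2.copyMakeBorder(cv2.resize(b,(336,290)),0,110,0,0,cv2.BORDER_CONSTANT)]))
s=np.array(ctrl.read_state()["position"]);print(s)
print("wrist rim (.681,-.1), (.687,-.1013), foot",proj(c,[[.681,-.1,.095],[.687,-.1013,.095],[s[0],s[1],s[2]-.0638]]))
print("scene same",proj(d,[[.681,-.1,.095],[.687,-.1013,.095],[s[0],s[1],s[2]-.0638],[s[0],s[1],s[2]-.0358]]))
E
```

```text
clock: 27.7
position: [0.6798, -0.1027, 0.1925]
orientation: [0.117, 0.993, 0.0, -0.001]
wrist_force: [0.2, 0.1, -0.1]
gripper_width: 0.0255
grasp_force: 15.0
clock: 28.2
position: [0.6793, -0.1047, 0.1938]
orientation: [0.118, 0.993, 0.0, 0.0]
wrist_force: [0.2, 0.4, -0.8]
gripper_width: 0.0258
grasp_force: 15.0
t 28.2 pos [ 0.6793 -0.1047  0.1938] toolY deg 76.39937316428328 tilt z [ 0.  0. -1.]
cm to go tool [-0.05  0.5   3.38] F [ 0.2  0.4 -0.8] w 0.02580811762931553 14.99996238259932
[ 0.67938733 -0.10450576  0.19373735]
wrist rim (.681,-.1), (.687,-.1013), foot [[259.68517648 198.7586579 ]
 [259.81418591 205.22693357]
 [254.37595113 212.15929745]]
scene same [[271.6857357  204.16121409]
 [273.36806954 205.25085049]
 [270.51375512 194.97038049]
 [270.69893708 186.72693024]]
```

View pics/m.png

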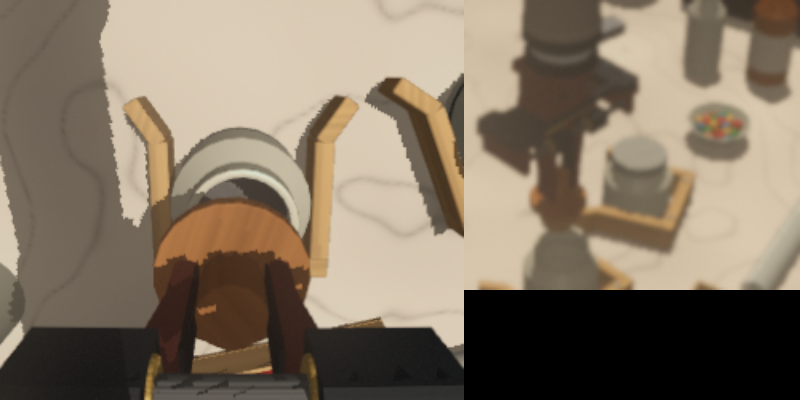

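The left panel (wrist view) shows the stopper held straight, with the jar rim's near arc peaking at about (243,165), about 5 mm right of the stopper. The right panel (scene view) shows the stopper just above the neck. I'll pin down the jar's x from the rim arc.

```bash
python3 - <<'E'
from h import *
c=ctrl.capture("wrist");g=cv2.cvtColor(c["color"],cv2.COLOR_BGR2GRAY)
ex=np.array([.972,-.235,0]);ey=np.array([.235,.972,0])
for J in([.681,-.1,.095],[.687,-.1013,.095]):
    J=np.array(J);print(proj(c,[J-.0325*ex,J-.0275*ex,J-.045*ex+[0,0,-.035],J-.045*ex+[0,0,-.095],J-.0325*ey,J+.0325*ey]).round(1).tolist())
for u in(256,262):print(u,g[132:192,u].tolist())
print(g[178,215:310].tolist())
E
```

```text
[[259.6, 162.9], [259.6, 168.6], [259.0, 143.3], [258.2, 136.9], [223.1, 198.7], [295.7, 198.7]]
[[259.8, 169.9], [259.7, 175.5], [259.2, 149.6], [258.3, 142.2], [223.5, 205.2], [295.6, 205.2]]
256 [205, 205, 206, 205, 205, 205, 204, 189, 106, 117, 118, 118, 119, 122, 145, 175, 180, 180, 181, 180, 180, 180, 180, 180, 181, 180, 180, 180, 176, 151, 115, 116, 117, 126, 175, 214, 213, 203, 178, 114, 64, 65, 81, 104, 106, 107, 104, 104, 105, 104, 100, 89, 74, 78, 89, 117, 130, 126, 125, 125]
262 [206, 206, 206, 206, 205, 205, 202, 175, 101, 120, 121, 121, 122, 133, 166, 183, 182, 182, 183, 183, 182, 183, 183, 183, 182, 183, 183, 182, 175, 147, 116, 120, 121, 152, 202, 217, 209, 196, 169, 71, 65, 63, 64, 63, 63, 63, 63, 62, 62, 79, 100, 95, 75, 76, 73, 95, 125, 122, 120, 120]
[86, 75, 93, 148, 149, 150, 150, 152, 152, 153, 153, 153, 136, 100, 98, 96, 90, 103, 151, 190, 198, 199, 198, 195, 179, 137, 104, 105, 106, 105, 105, 105, 106, 106, 105, 105, 104, 105, 105, 106, 104, 104, 106, 108, 105, 89, 102, 63, 61, 62, 62, 63, 61, 62, 62, 61, 62, 61, 60, 60, 61, 60, 59, 61, 62, 77, 131, 175, 192, 199, 208, 213, 209, 177, 128, 162, 185, 185, 185, 185, 185, 184, 185, 184, 184, 184, 184, 167, 67, 70, 97, 140, 158, 158, 162]
```

Jar axis is about (0.6834,-0.0995). I need dx -0.3, dy +0.6 and then down 6.3 cm to seat it.

```bash
python3 -m jog '[[-0.1,0.2,0,0,0.2],[-0.2,0.4,0,0,0.2],[-0.3,0.6,0.5,0,0.2],[-0.3,0.6,1.5,0,0.2],[-0.3,0.6,2.3,0,0.2]]'; python3 -m jog '[[0,0,0.2,0,0.2],[0,0,0.2,0,0.2],[0,0,0.2,0,0.2],[0,0,0.2,0,0.2],[0,0,0.2,0,0.2]]' 8; python3 w.py .6834 -.0995 .1308
```

```text
clock: 28.85
position: [0.6834, -0.0989, 0.1693]
orientation: [0.118, 0.993, 0.0, -0.001]
wrist_force: [-0.4, 0.4, -0.4]
gripper_width: 0.0255
grasp_force: 15.0
clock: 29.35
position: [0.684, -0.0993, 0.169]
orientation: [0.118, 0.993, 0.0, 0.0]
wrist_force: [-0.5, -0.2, -1.8]
gripper_width: 0.0259
grasp_force: 8.0
t 29.35 pos [ 0.684  -0.0993  0.169 ] toolY deg 76.42196913606533 tilt z [ 0.001 -0.    -1.   ]
cm to go tool [ 0.06 -0.03  3.82] F [-0.5 -0.2 -1.8] w 0.025853075105210753 8.000021405387088
```

```bash
python3 -m jog '[[0,0,0.2,0,0.2],[0,0,0.5,0,0.2],[0,0,0.8,0,0.2],[0,0,1.1,0,0.2],[0,0,1.4,0,0.2]]'; python3 -m jog '[[0,0,0.2,0,0.2],[0,0,0.4,0,0.2],[0,0,0.6,0,0.2],[0,0,0.8,0,0.2],[0,0,1,0,0.2]]'; python3 w.py .6834 -.0995 .1308
```

```text
clock: 29.85
position: [0.6837, -0.0992, 0.1542]
orientation: [0.118, 0.993, -0.0, -0.0]
wrist_force: [0.4, 0.6, -0.1]
gripper_width: 0.0257
grasp_force: 8.0
clock: 30.35
position: [0.6838, -0.0992, 0.1445]
orientation: [0.118, 0.993, 0.0, 0.0]
wrist_force: [0.3, 0.3, -0.6]
gripper_width: 0.0257
grasp_force: 8.0
t 30.35 pos [ 0.6838 -0.0992  0.1445] toolY deg 76.42524635006154 tilt z [ 0.  0. -1.]
cm to go tool [ 0.04 -0.03  1.37] F [ 0.3  0.3 -0.6] w 0.025676392253093924 7.999957410538627
```

Entering without contact; I'll continue in small steps.

```bash
python3 -m jog '[[0,0,0.15,0,0.2],[0,0,0.3,0,0.2],[0,0,0.45,0,0.2],[0,0,0.6,0,0.2],[0,0,0.7,0,0.2]]';python3 -m jog '[[0,0,0.1,0,0.2],[0,0,0.2,0,0.2],[0,0,0.3,0,0.2],[0,0,0.35,0,0.2],[0,0,0.4,0,0.2]]' ; python3 w.py .6834 -.0995 .1308
```

```text
clock: 30.85
position: [0.6837, -0.0992, 0.1375]
orientation: [0.118, 0.993, 0.0, -0.0]
wrist_force: [-0.7, -0.9, -0.5]
gripper_width: 0.0256
grasp_force: 8.0
clock: 31.35
position: [0.6838, -0.0993, 0.1336]
orientation: [0.118, 0.993, -0.0, -0.0]
wrist_force: [-0.4, 0.1, 0.3]
gripper_width: 0.0257
grasp_force: 8.0
t 31.35 pos [ 0.6838 -0.0993  0.1336] toolY deg 76.42455542735823 tilt z [-0.  0. -1.]
cm to go tool [ 0.03 -0.03  0.28] F [-0.4  0.1  0.3] w 0.025662611817040087 7.999998190025508
```

```bash
python3 -m jog '[[0,0,0.05,0,0.2],[0,0,0.1,0,0.2],[0,0,0.15,0,0.2],[0,0,0.15,0,0.2],[0,0,0.15,0,0.2]]';python3 -m jog '[[0,0,0.03,0,0.2],[0,0,0.06,0,0.2],[0,0,0.09,0,0.2],[0,0,0.1,0,0.2],[0,0,0.1,0,0.2]]' ; python3 w.py .6834 -.0995 .1308
```

```text
clock: 31.85
position: [0.6838, -0.0993, 0.1322]
orientation: [0.118, 0.993, 0.0, 0.0]
wrist_force: [-0.6, -0.1, -0.2]
gripper_width: 0.0258
grasp_force: 8.0
clock: 32.35
position: [0.6838, -0.0993, 0.1311]
orientation: [0.118, 0.993, 0.0, -0.0]
wrist_force: [0.2, -0.3, -1.0]
gripper_width: 0.0255
grasp_force: 8.0
t 32.35 pos [ 0.6838 -0.0993  0.1311] toolY deg 76.42636848928764 tilt z [-0.  0. -1.]
cm to go tool [ 0.03 -0.03  0.03] F [ 0.2 -0.3 -1. ] w 0.025542306605887022 7.999990887401509
```

```bash
python3 -m jog '[[0,0,0.03,0,0.2],[0,0,0.06,0,0.2],[0,0,0.09,0,0.2],[0,0,0.1,0,0.2],[0,0,0.1,0,0.2]]';python3 -m jog '[[0,0,0,0,0.31],[0,0,0,0,0.33],[0,0,0,0,0.36],[0,0,0,0,0.4],[0,0,0,0,0.45]]' ; python3 w.py .6834 -.0995 .1308
```

```text
clock: 32.85
position: [0.6838, -0.0993, 0.1307]
orientation: [0.118, 0.993, 0.0, 0.0]
wrist_force: [-2.8, 1.2, 5.4]
gripper_width: 0.0258
grasp_force: 8.0
clock: 33.35
position: [0.6837, -0.0992, 0.13]
orientation: [0.118, 0.993, -0.0, -0.0]
wrist_force: [0.7, -0.3, -0.5]
gripper_width: 0.0387
grasp_force: 0.0
t 33.35 pos [ 0.6837 -0.0992  0.13  ] toolY deg 76.42648098624595 tilt z [-0.  0. -1.]
cm to go tool [ 0.03 -0.03 -0.08] F [ 0.7 -0.3 -0.5] w 0.0386752372591777 0.0
```

Seating contact came at 0.1307, where expected, with 5 N, and the grip is released. I'll rise clear, retreat and verify.

```bash
python3 -m jog '[[0,0,0,0,0.55],[0,0,0,0,0.6],[0,0,-0.5,0,0.6],[0,0,-2,0,0.6],[0,0,-4.5,0,0.6]]'; python3 -m jog '[[0,0,-3,0,0.6],[1,0,-6,0,0.6],[4,0,-7,0,0.6],[8,0,-7,0,0.6],[12,0,-7,0,0.6]]'; python3 -m jog '[[3,0,0,0,0.6],[5,0,0,0,0.6],[5,0,0,0,0.6],[5,0,0,0,0.6],[5,0,0,0,0.6]]'
python3 - <<'E'
from h import *
d=ctrl.capture("scene");c=ctrl.capture("top")
b=cv2.resize(d["color"][130:255,225:345],(480,500));t=cv2.resize(c["color"][120:260,275:355],(286,500))
cv2.imwrite("pics/fin.png",np.hstack([b,t]))
h=cv2.cvtColor(cv2.resize(c["color"],None,fx=5,fy=5,interpolation=cv2.INTER_CUBIC),cv2.COLOR_BGR2HSV)
m=((h[...,1]>150)&(h[...,0]<20)).astype(np.uint8)*255
M=np.zeros_like(m);M[700:900,1400:1600]=m[700:900,1400:1600]
M=cv2.morphologyEx(M,cv2.MORPH_OPEN,np.ones((25,25)))
k=max(cv2.findContours(M,0,1)[0],key=cv2.contourArea)
w=np.array([onz(c,(p[0]+.5)/5-.5,(p[1]+.5)/5-.5,.105)[:2] for p in k.reshape(-1,2)])*1000
print("collar at z .105",cv2.minEnclosingCircle(w.astype(np.float32)))
E
```

```text
clock: 33.85
position: [0.683, -0.099, 0.1752]
orientation: [0.118, 0.993, -0.0, -0.001]
wrist_force: [1.0, 0.3, 0.9]
gripper_width: 0.0527
grasp_force: 0.0
clock: 34.35
position: [0.5665, -0.0712, 0.2468]
orientation: [0.118, 0.993, 0.0, 0.001]
wrist_force: [0.2, 0.1, 0.9]
gripper_width: 0.0528
grasp_force: 0.0
clock: 34.85
position: [0.5198, -0.0596, 0.2459]
orientation: [0.118, 0.993, -0.0, 0.001]
wrist_force: [0.6, 0.2, -0.4]
gripper_width: 0.0526
grasp_force: 0.0
collar at z .105 ((682.1068115234375, -99.88172912597656), 32.06771469116211)
```

View pics/fin.png

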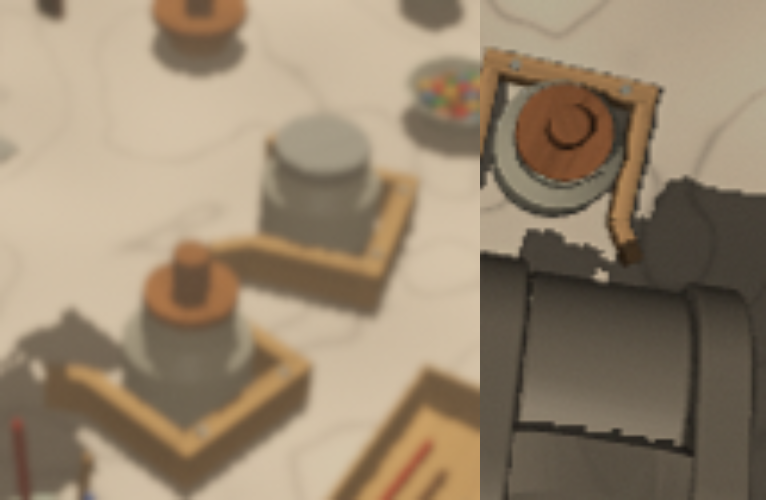

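The stopper's collar lies flat on the rim (scene crop (192,297), top crop (564,132)), and the jar is upright against the rest's back. The robot is clear, so I'll hand in.

```bash
python3 -c "
from cell import ctrl
print(ctrl.close_job())"
```

```text
the job is handed in; nothing more can be done
None
```

The job is handed in: the final pictures show the jar upright against the rest's back and the small stopper seated flat on its rim. My first attempt to drag the jar by its neck rocked it slightly (about 22 N upward force) before I let go and pushed it low on the body instead. I planned the moves to keep clear of the other objects, but did not measure their positions again at the end.

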